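# Scrape the spare parts off the hand shovel into the blue dish

## Robot

A 7-joint arm with a two-finger parallel gripper is mounted at the origin on a cart in front of the work surface, level with it; the furniture and walls round the work are solid. World frame = base frame: x ahead of the robot, y to its left, z up, the work surface at z = 0. Lengths are in m, angles in rad, forces in N, time in s.
With the tool pointing down it reaches from about 0.425 to 0.875 m from the base axis. Payload 4.7 kg.
Tool frame: the origin (TCP) lies midway between the tips of the shut fingers; the grasp point (between the pads) lies 19 mm behind it; z points along the fingers, y is the line along which they close (so a half turn about z gives the same grasp; the last joint's range is limited). The gripper opens to 85 mm and grips with 20 to 120 N. Pads are 22 mm wide; open, the fingers measure 114 mm over their backs; the gripper's body (76 mm by 85 mm) begins 54 mm behind the grasp point. The pads swing forward as they close: fully open they stand 13 mm farther back than shut.
Start: joints at [-1.108, 0.321, -0.07, 1.45, 0.023, 1.371, -0.057], TCP at [0.282, 0.586, 0.231] pointing down, gripper open.
Joint ranges: [-2.86, 2.86], [-0.3, 2.09], [-1.38, 1.24], [0.06, 2.45], [-1.56, 4.7], [0.09, 2.05], [-2.69, 2.69]. Speed limits (rad/s): [2.57, 2.57, 3.14, 3.14, 3.14, 3.14, 3.14].

## Interface

Orientations are given as a unit quaternion [x, y, z, w].
In Python, from bench import r gives the robot as it stands.
- The arm moves only by the shell command python3 -m creep 'ROWS' [FORCE]. ROWS is JSON, a list of rows, each a list of 3 entries, a list of its own where there are three numbers: the turn, a rotation vector about the tool's x, y, z in degrees, then the shift along the tool's x, y, z in units of 40 mm (1.0 is 40 mm), then the closure, from -1 (fully open) to 1 (shut), so that 0 is half open. A call has exactly 8 rows; each row is the pose to reach, as a shift and turn from the pose commanded when the call began, along the tool's axes at that moment; what a row does not reach only later rows make up. A row lasts 1/12 s, in which the tool goes at most 41.7 mm and 7.16 degrees, less where a joint would pass 70% of its speed; a pose out of reach is approached as far as the arm can. A call with a gripper value outside its range is refused whole. The fingers move at their own pace and stop on an object; FORCE is the grip in N (left out, the last holds). Time passes only in rows, so rows that repeat a pose let the fingers close, or fill a call up. It gives the time, the measured TCP pose, the force, the opening and the grip force at its end, in the units of the state.
- r.state(): the state, without advancing time (a new reading comes with each control period).
- r.read_camera(name): name is "side" or "top" or "wrist"; returns (picture, depth): 384x512x3 uint8, blue, green, red; 384x512 float32, m along the optical axis (not along the pixel's ray), 0 where there is no reading.
- r.calibration(name): a dict with "vertical_fov" (degrees; the focal length in pixels is half the picture's height over the tangent of half this angle, whatever the lens; pixels are square), "cx", "cy" (the principal point, pixels), "R" (3x3) and "t" (3): a world point X has camera coordinates R X + t. Camera axes: x right, y down, z forward; pixel columns grow to the right and rows downward; lengths in m; the calibration is good to about 2 mm. The wrist camera is an equidistant fisheye: a pixel r from the principal point sees the ray r / f radians off the axis. A picture is of the moment at which its call begins: read the wrist's pose just before it. calibration takes no time and is no camera call; for the wrist camera it gives the pose at the moment of the call.
- r.sign_off(): hands the job in; it is judged then, once.
The state is a dict: "clock": time; "q": joint angles; "joint_velocities": joint speeds; "joint_efforts": joint torques, N m; "position": TCP position; "ee_rot": TCP orientation; "force": force on the tool from outside, world axes, zero at the start; "torque": the same for the moment, N m; "opening": opening from 0.0 (shut) to 1.0 (fully open); "grip_force": force on a finger pad.
Only numpy, scipy, OpenCV 4.12 (cv2) and the standard library are available. Lean on these libraries where they do the work, as an engineer would, in place of code of your own. Each camera call takes 0.05 s, during which the arm holds its last target. There are 200 camera calls.

## Task

A steel shaft collar and a ball bearing lie on the blade of the small hand shovel. Pick the shovel up level by its black handle, press the front edge of its blade down on the rim of the round blue dish, and, keeping it pressed on the rim, tip the shovel until both parts have slid off into that dish. Then set the empty shovel down flat on the table and let go.

Things in the scene. Friction and masses are not known exactly. Their poses are not given: they have to be found in the camera images.
- shovel: steel hand shovel; flat blade 100 x 70 x 3 mm, 16 mm side walls, 30 mm back wall, open front. Origin: centre of blade underside; x out of the front edge (at x = 50 mm), y left, z up. Behind it a level black handle, 20 mm wide (y), 22 mm high, axis 54 mm above underside, x = -54 to -154 mm; grip across y at x = -80 mm. 0.16 kg, stands by itself. Starts left of the middle, front edge facing robot's left
- blue_dish: round blue metal dish, held fast to the table by a magnet. 140 mm across at the rim (wall 4 mm), 124 at the base; rim 36 mm, inner floor 4 mm above the table. Origin: centre of underside. Stands right of the middle or at the far right of the table (a like yellow dish, not to be used, in the other place). In the first place come with the shovel's front edge pointing 60 degrees left of straight ahead, in the second 45 to 60 right; a 180 mm tall mandrel stands behind
- collar: steel shaft collar, ring 29 mm across, 12 mm high, 0.04 kg, flat on the back half of the blade. Origin: centre of its underside, z up. Both parts start to slide when the polished blade is tilted 11 to 17 degrees and slide off well at 35 to 45. Carry them level; a fixed white roller 250 mm tall and 60 mm across at its foot, at x = 0.39, y = -0.04 m, may be in the way: go over it
- bearing: steel ball bearing, ring 22 mm across and 8 mm high, 0.012 kg, lying flat on the front half of the blade. Origin: centre of its underside, z up

How it is judged:
On the way, in this order (a step that is already met when the one before it is completed fails the run):
1. the front of the blade is pressed on the rim of the blue dish with both parts still on the blade (contact force between shovel and blue_dish above 0.5 N and x of blue_dish in the frame of shovel above 0.06 m and y of blue_dish in the frame of shovel between -0.06 and 0.06 m and x of collar in the frame of shovel between -0.05 and 0.05 m and z of collar in the frame of shovel between -0.003 and 0.025 m and y of collar in the frame of shovel between -0.035 and 0.035 m and x of bearing in the frame of shovel between -0.05 and 0.05 m and z of bearing in the frame of shovel between -0.003 and 0.025 m and y of bearing in the frame of shovel between -0.035 and 0.035 m), for 0.1 s.
2. both parts are in the blue dish while the blade is still pressed on its rim (contact force between shovel and blue_dish above 0.3 N and horizontal distance between each of collar, bearing and blue_dish below 0.066 m and z of each of collar, bearing in the frame of blue_dish below 0.034 m), for 0.1 s.
At the end, for the whole second after the job is handed in: The collar and the bearing are both inside the blue dish (centres within 66 mm of its centre, undersides below its rim), the shovel stands flat on the table (underside within 10 mm of the table top, within 7 degrees of upright), and all three are at rest (horizontal distance between each of collar, bearing and blue_dish below 0.066 m and z of each of collar, bearing in the frame of blue_dish below 0.034 m and height (world z) of shovel between -0.01 and 0.01 m and angle between shovel's own z axis and vertical below 0.12 rad and linear speed of each of shovel, collar, bearing below 0.03 m/s); the robot touches nothing.
It also fails if it takes over 64 s, if anything falls off the work surface, if the arm or the gripper's body presses on something with over 40 N, if the wrist force passes 120 N, or if a joint passes its speed limit or range.

## Working session

There is one attempt and no reset: what is moved stays moved. The work goes in short steps, Python scripts to look and compute and a shell command to move; the robot and the scene stay as the last step left them, time stands still between calls to the robot, and variables do not carry over. Pictures are saved under pics/ and viewed, at most 10 in all, crops included, and the job is handed in when it is done.

```bash
mkdir -p pics; ls
python3 - <<'E'
from bench import r
import cv2,numpy as np
s=r.state()
print({k:np.round(v,3).tolist() for k,v in s.items()})
ims=[]
for n in("top","side"):
    p,d=r.read_camera(n); np.savez(f'{n}.npz',p=p,d=d); cv2.imwrite(f'pics/{n}0.png',p)
    print(n,r.calibration(n))
E
```

```text
pics
{'clock': 0.0, 'q': [-1.108, 0.322, -0.07, 1.452, 0.023, 1.371, -0.057], 'joint_velocities': [-0.001, 0.0, -0.003, -0.001, -0.0, 0.001, 0.001], 'joint_efforts': [0.0, -49.359, -0.382, -31.433, 0.013, 0.012, 0.0], 'position': [0.282, 0.585, 0.23], 'ee_rot': [0.223, 0.975, -0.001, -0.0], 'force': [-0.588, -0.676, -0.229], 'torque': [-0.063, 0.002, 0.024], 'grip_force': 0.0, 'opening': 1.0}
top {'vertical_fov': 45.03026911513054, 'cx': 254.3014895364253, 'cy': 200.06269208328132, 'R': array([[-0.02905325, -0.99951   ,  0.01164734],
       [-0.98969332,  0.02712937, -0.14060982],
       [ 0.14022493, -0.01561247, -0.98999658]]), 't': array([-0.11302587,  0.48209142,  1.26461949])}
side {'vertical_fov': 43.15764835790988, 'cx': 255.7185851179711, 'cy': 192.60635444141303, 'R': array([[-0.99718472,  0.07381325, -0.01320021],
       [ 0.05948413,  0.67151966, -0.73859528],
       [-0.04565391, -0.73730113, -0.67401986]]), 't': array([0.49168276, 0.08102478, 1.37235706])}
```

View pics/top0.png

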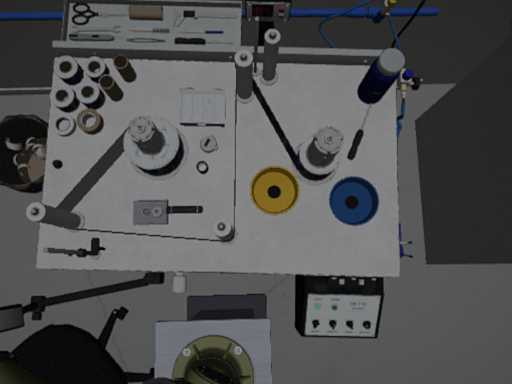

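View pics/side0.png

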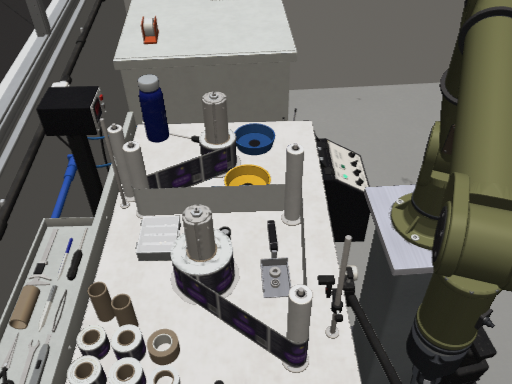

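The top view shows the shovel at about (155,211), with its front to the left and its handle reaching (203,209). The blue dish is at (353,201), far right, and the yellow one at (274,190). The roller is at (222,232). The side view shows a grey web strip running from the roller toward the back, between the shovel and the dishes.

```bash
cat > h.py <<'E'
import numpy as np,cv2
from bench import r
def cloud(n,p,d,C=None):
    c=C or r.calibration(n); f=192/np.tan(np.radians(c['vertical_fov']/2))
    v,u=np.mgrid[:384,:512]
    X=np.stack([(u-c['cx'])/f*d,(v-c['cy'])/f*d,d],-1)
    W=(X-c['t'])@c['R']
    W[d<=0]=np.nan
    return W
E
python3 - <<'E'
from h import *
T=np.load('top.npz');W=cloud('top',T['p'],T['d']);S=np.load('side.npz');V=cloud('side',S['p'],S['d'])
p=T['p'].astype(int);hsv=cv2.cvtColor(T['p'],cv2.COLOR_BGR2HSV)
# blue dish rim fit
def box(W,x0,x1,y0,y1,z0,z1):
    return (W[...,0]>x0)&(W[...,0]<x1)&(W[...,1]>y0)&(W[...,1]<y1)&(W[...,2]>z0)&(W[...,2]<z1)
print('centre pix',W[201,353],W[190,274],'table',W[240,120],W[240,300])
for nm,(u,v) in dict(blue=(353,201),yel=(274,190)).items():
    sub=np.zeros((384,512),bool);sub[v-32:v+32,u-32:u+32]=1
    for z0 in(0.031,):
        m=sub&(W[...,2]>z0)&(W[...,2]<.042)&(p.max(-1)-p.min(-1)>40)
        P=W[m][:,:2]; (c,R)=cv2.minEnclosingCircle(P.astype(np.float32));A=np.c_[2*P,np.ones(len(P))];s=np.linalg.lstsq(A,(P**2).sum(1),rcond=None)[0]
        print(nm,m.sum(),c,R,s[:2],np.sqrt(s[2]+s[0]**2+s[1]**2))
# obstacles: max height grid from both clouds
A=np.concatenate([W.reshape(-1,3),V.reshape(-1,3)]);A=A[~np.isnan(A).any(1)]
xs=np.arange(.28,.9,.04);ys=np.arange(.56,-.56,-.04)
G=np.zeros((len(xs),len(ys)),int)
for i,x in enumerate(xs):
    for j,y in enumerate(ys):
        k=(abs(A[:,0]-x)<.02)&(abs(A[:,1]-y)<.02)&(A[:,2]<.6); G[i,j]=int(A[k,2].max()*1000) if k.any() else -1
print('     ',' '.join('%4d'%round(y*100) for y in ys))
for i in range(len(xs))[::-1]:print('%.2f'%xs[i],' '.join('%4d'%g for g in G[i]))
# shovel crop
big=cv2.resize(T['p'][180:240,120:220],(800,480),interpolation=cv2.INTER_CUBIC)
big2=cv2.resize(S['p'][210:310,220:320],(480,480),interpolation=cv2.INTER_CUBIC)[:,:]
cv2.imwrite('pics/sh.png',big)
# webs
for nm,m in dict(web=box(V,.45,.75,-.12,.02,.02,.4),web2=box(V,.28,.4,0,.4,.02,.4)).items():
    P=V[m];print(nm,len(P),P.min(0),P.max(0))
E
```

```text
centre pix [ 0.47288838 -0.41161317  0.00147058] [ 0.51108634 -0.18480125  0.00217598] table [0.37952321 0.25628291 0.00269411] [ 0.36509737 -0.25382103  0.00135652]
blue 160 (0.4702381193637848, -0.4062860906124115) 0.06917258352041245 [ 0.46979957 -0.40571493] 0.06678787644937234
yel 238 (0.5063490271568298, -0.18423375487327576) 0.06998775154352188 [ 0.50565072 -0.18424266] 0.06728363996296735
        56   52   48   44   40   36   32   28   24   20   16   12    8    4    0   -4   -8  -12  -16  -20  -24  -28  -32  -36  -40  -44  -48  -52  -56
0.88   -1   -1    1   59   59   58   54   52  104  104    7    7    8    6    6    8    7  360  359  360   65   64   60   61   67   67   66   66   63
0.84   -1   -1    0   58   60   65   63  103  105   99    6    7    8    6    6    8  242  243  264  263    6    4    5    6    6  227  230  224    5
0.80   -1   -1    0   55   56   65   63  103  103    6    7    6   42   44   45   43  245  257  114    4    6    7    7    6    8  230  231  228    3
0.76   -1   -1    4   55   56   65   64    7    6    6    7    7   43   44   44   43  114    9  117
[... 1324 characters left out ...]
6  245  266  255    5    4    6    7    7    7   42   43   41    8    7   -1
0.36   -1   -1    4    7    8  117  327  149    7    5    6    6  116  111  114  253  251    5    4    4    6    5    6    7    6    8    9    8   -5
0.32  599  597    5    6    6  118  327  115    6    5    6    6    6    6    9    8    7    7    7    8    9    6    7    5    8    8    8    7   35
0.28 -885  599  588 -882   -3   -2    2    4    4   24   23    6    5    7    6    6    6    7    6    7    7    6    9    8    9    6    9    8   -1
web 2858 [ 0.4500652  -0.08690404  0.02000998] [0.74999447 0.01998103 0.11649542]
web2 1215 [3.30002806e-01 5.87088733e-05 2.09205263e-02] [0.39887824 0.36520529 0.3271505 ]
```

View pics/sh.png

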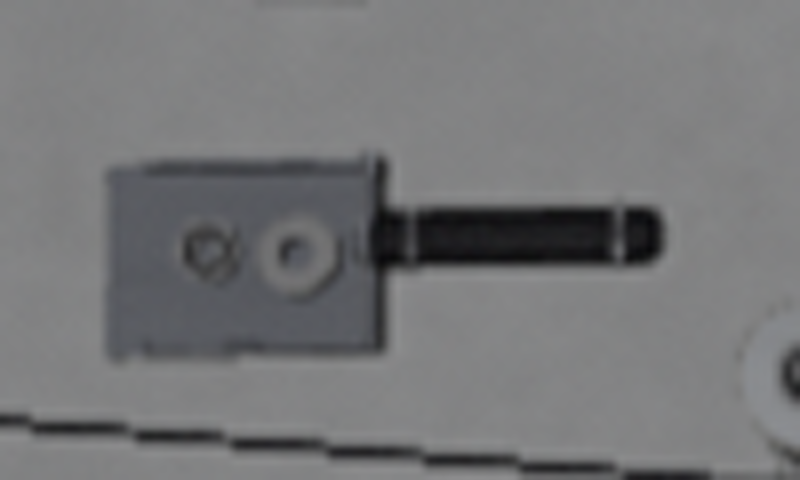

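The crop shows the blade spanning crop x from 108 to 385, with the bearing at (210,252) and the collar at (297,252). The handle runs from x 390 to 660 at about y 236. Next I'll fit the shovel pose.

Run:
```python
from h import *
T=np.load('top.npz');W=cloud('top',T['p'],T['d']);S=np.load('side.npz');V=cloud('side',S['p'],S['d'])
for A in(W,V):
    m=(A[...,0]>.40)&(A[...,0]<.51)&(A[...,1]>-.02)&(A[...,1]<.15)&(A[...,2]>.05)&(A[...,2]<.085)
    P=A[m]; c=np.median(P,0); d=cv2.fitLine(P[:,:2].astype(np.float32),cv2.DIST_HUBER,0,.01,.01).ravel()
    print('handle',m.sum(),'y',P[:,1].min(),P[:,1].max(),'x',np.percentile(P[:,0],[2,50,98]),'z',c[2],'dir',d,np.degrees(np.arctan2(d[1],d[0])))
    m=(A[...,0]>.38)&(A[...,0]<.54)&(A[...,1]>.1)&(A[...,1]<.28)&(A[...,2]>.012)&(A[...,2]<.05)
    P=A[m];print('blade',m.sum(),np.percentile(P,[1,99],axis=0)); rc=cv2.minAreaRect(P[:,:2].astype(np.float32));print(rc)
# rays of key pixels at known heights (top)
c=r.calibration('top');f=192/np.tan(np.radians(c['vertical_fov']/2));C=-c['R'].T@c['t']
def at(u,v,z):
    d=c['R'].T@np.array([(u-c['cx'])/f,(v-c['cy'])/f,1]);return C+d*(z-C[2])/d[2]
for n,u,v,z in[('fl',108,165,.003),('fr',108,357,.003),('bw1',383,160,.03),('bw2',383,352,.03),('h0',392,237,.065),('h1',660,236,.065),('bear',210,252,.011),('col',297,254,.015)]:
    print(n,at(120+u/8-.5,180+v/8-.5,z).round(4))
# tables under arm poses: current
```

```text
handle 287 y 0.017667954424079438 0.12043901981661612 x [0.44477073 0.4542567  0.46492698] z 0.06209029016773275 dir [0.01974581 0.99980503 0.4544987  0.06549612] 88.86857
blade 183 [[0.38104571 0.10965066 0.0120555 ]
 [0.49043804 0.26597925 0.04875253]]
((0.4426964521408081, 0.18360289931297302), (0.17565667629241943, 0.10688922554254532), 83.82948303222656)
handle 263 y 0.01880287179574032 0.12518511203524132 x [0.44575014 0.45610213 0.46511008] z 0.06559644468045722 dir [0.00173564 0.9999985  0.45591483 0.07650957] 89.90055
blade 394 [[0.38146168 0.10922533 0.01223954]
 [0.49095029 0.20383132 0.04904158]]
((0.4359598159790039, 0.15291348099708557), (0.10437002778053284, 0.11080553382635117), 89.68833923339844)
fl [0.4925 0.2204 0.003 ]
fr [0.4236 0.2199 0.003 ]
bw1 [0.4877 0.1175 0.03  ]
bw2 [0.42   0.1176 0.03  ]
h0 [0.4559 0.1084 0.065 ]
h1 [0.4537 0.0172 0.065 ]
bear [0.4592 0.1821 0.011 ]
col [0.4571 0.1505 0.015 ]
```

```bash
python3 -m creep '[[[0,0,0],[0,0,-0.8],-1],[[0,0,5],[0,0,-1.7],-1],[[0,0,10],[0,0,-2.6],-1],[[0,0,15],[0,0,-3.5],-1],[[0,0,20],[0,0,-4.3],-1],[[0,0,25],[-0.6,-0.6,-4.3],-1],[[0,0,30],[-1.2,-1.2,-4.3],-1],[[0,0,35],[-1.8,-1.8,-4.3],-1]]'
cat >> h.py <<'E'
from scipy.spatial.transform import Rotation as Ro
def pose():
    s=r.state();return np.array(s['position']),Ro.from_quat(s['ee_rot']),s
def to(pos,R=None):
    p,R0,s=pose()
    print('t',round(s['clock'],2),'pos',p.round(4),'F',np.round(s['force'],1),'q',np.round(s['q'],2),'open',round(s['opening'],2),'grip',round(s['grip_force'],1))
    print(' R',R0.as_matrix().round(3).tolist())
    print(' shift units',(R0.inv().apply(np.array(pos)-p)/.04).round(2))
    if R is not None:print(' turn',(R0.inv()*R).as_rotvec(degrees=True).round(1))
def shov(yaw,pitch=0):  # tool rot for shovel heading yaw deg, nose-down pitch deg; tool y = -shovel y, z = -shovel z
    S=Ro.from_euler('ZY',[yaw,pitch],degrees=True)
    return S*Ro.from_matrix(np.diag([1.,-1,-1]))
E
python3 -c "
from h import *
to([.455,.091,.40],shov(89.3))"
```

```text
clock: 0.77
position: [0.3158, 0.4889, 0.4031]
ee_rot: [0.507, 0.862, -0.0, 0.0]
force: [0.5, 0.5, 0.1]
opening: 0.998
grip_force: 0.0
t 0.77 pos [0.3158 0.4889 0.4031] F [0.5 0.5 0.1] q [-1.08  0.15  0.04  1.32 -0.01  1.67 -0.53] open 1.0 grip 0.0
 R [[-0.487, 0.874, 0.0], [0.874, 0.487, -0.0], [-0.0, 0.0, -1.0]]
 shift units [-10.38  -1.8    0.08]
 turn [ 0.   0.  29.8]
```

```bash
python3 -m creep '[[[0,0,6],[-0.9,-0.15,0],-1],[[0,0,12],[-1.9,-0.3,0],-1],[[0,0,18],[-2.9,-0.5,0],-1],[[0,0,24],[-3.9,-0.65,0],-1],[[0,0,29.8],[-4.9,-0.8,0],-1],[[0,0,29.8],[-5.9,-1,0],-1],[[0,0,29.8],[-6.9,-1.2,0],-1],[[0,0,29.8],[-7.9,-1.35,0],-1]]';python3 -c "
from h import *
to([.455,.091,.12],shov(89.3))"
```

```text
clock: 1.43
position: [0.4231, 0.1853, 0.4032]
ee_rot: [0.71, 0.704, 0.0, -0.0]
force: [0.5, 1.6, 0.1]
opening: 1.002
grip_force: 0.0
t 1.43 pos [0.4231 0.1853 0.4032] F [0.5 1.6 0.1] q [-0.82 -0.13  0.31  1.59  0.04  1.67 -0.52] open 1.0 grip 0.0
 R [[0.009, 1.0, -0.0], [1.0, -0.009, 0.0], [0.0, -0.0, -1.0]]
 shift units [-2.35  0.82  7.08]
 turn [-0.  -0.   0.2]
```

```bash
python3 -m creep '[[[0,0,0],[-0.8,0.28,0.5],-1],[[0,0,0],[-1.6,0.56,1.1],-1],[[0,0,0],[-2.35,0.82,1.9],-1],[[0,0,0],[-2.35,0.82,2.8],-1],[[0,0,0],[-2.35,0.82,3.7],-1],[[0,0,0],[-2.35,0.82,4.6],-1],[[0,0,0],[-2.35,0.82,5.5],-1],[[0,0,0],[-2.35,0.82,6],-1]]';python3 -c "
from h import *
p,d=r.read_camera('wrist');cv2.imwrite('pics/w1.png',p)
to([.455,.091,.036],shov(89.3))"
```

```text
clock: 2.1
position: [0.4525, 0.0923, 0.1591]
ee_rot: [0.71, 0.704, -0.002, -0.001]
force: [0.3, 0.8, -0.3]
opening: 1.001
grip_force: 0.0
t 2.15 pos [0.4507 0.0919 0.1566] F [-1.3  0.  -2.9] q [-0.72 -0.04  0.46  2.01  0.02  1.18 -0.28] open 1.0 grip 0.0
 R [[0.009, 1.0, -0.01], [1.0, -0.009, -0.004], [-0.004, -0.01, -1.0]]
 shift units [-0.01  0.14  3.01]
 turn [-0.5  0.2  0.2]
```

View pics/w1.png

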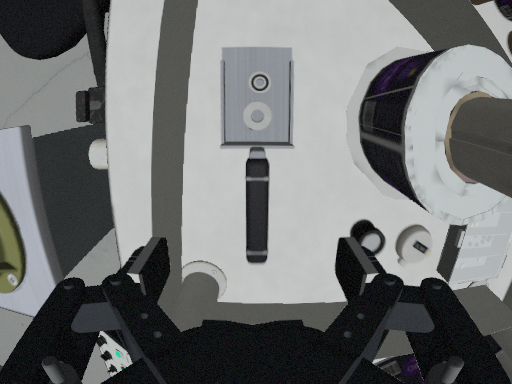

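The wrist view shows the handle at (257,210), centred between the open fingers, with the bearing and collar on the blade at (260,82) and (258,116). The grasp is aligned, so I'll descend and close.

```bash
python3 -m creep '[[[0,0,0],[0,0.02,0.5],-1],[[0,0,0],[0,0.04,1.1],-1],[[0,0,0],[0,0.05,1.7],-1],[[0,0,0],[0,0.05,2.2],-1],[[0,0,0],[0,0.05,2.6],-1],[[0,0,0],[0,0.05,2.9],-1],[[0,0,0],[0,0.05,3.0],-1],[[0,0,0],[0,0.05,3.0],-1]]' 100;python3 -c "
from h import *
to([.455,.091,.036],shov(89.3))"
```

```text
clock: 2.82
position: [0.4568, 0.0931, 0.043]
ee_rot: [0.71, 0.704, -0.001, -0.0]
force: [-0.4, 0.3, 0.0]
opening: 1.004
grip_force: 0.0
t 2.82 pos [0.4568 0.0931 0.043 ] F [-0.4  0.3  0. ] q [-0.7   0.12  0.47  2.11 -0.07  0.92 -0.2 ] open 1.0 grip 0.0
 R [[0.009, 1.0, -0.001], [1.0, -0.009, -0.001], [-0.001, -0.001, -1.0]]
 shift units [-0.05 -0.04  0.18]
 turn [-0.1  0.   0.2]
```

```bash
python3 -m creep '[[[0,0,0],[0,-0.03,0.1],-1],[[0,0,0],[0,-0.03,0.18],-0.5],[[0,0,0],[0,-0.03,0.18],0],[[0,0,0],[0,-0.03,0.18],0.3],[[0,0,0],[0,-0.03,0.18],0.5],[[0,0,0],[0,-0.03,0.18],0.7],[[0,0,0],[0,-0.03,0.18],1],[[0,0,0],[0,-0.03,0.18],1]]' 80;python3 -m creep '[[[0,0,0],[0,0,0],1],[[0,0,0],[0,0,0],1],[[0,0,0],[0,0,0],1],[[0,0,0],[0,0,0],1],[[0,0,0],[0,0,-0.05],1],[[0,0,0],[0,0,-0.15],1],[[0,0,0],[0,0,-0.3],1],[[0,0,0],[0,0,-0.5],1]]' 100;python3 -c "
from h import *
to([.455,.091,.45],shov(89.3))"
```

```text
clock: 3.48
position: [0.4563, 0.0933, 0.0366]
ee_rot: [0.71, 0.704, 0.0, 0.0]
force: [-1.8, -1.3, 4.2]
opening: 0.22
grip_force: 78.0
clock: 4.15
position: [0.4552, 0.0929, 0.056]
ee_rot: [0.71, 0.704, -0.001, -0.0]
force: [-0.5, -0.1, -2.3]
opening: 0.218
grip_force: 97.8
t 4.15 pos [0.4552 0.0929 0.056 ] F [-0.5 -0.1 -2.3] q [-0.71  0.1   0.47  2.11 -0.06  0.95 -0.22] open 0.22 grip 97.8
 R [[0.009, 1.0, -0.001], [1.0, -0.009, -0.001], [-0.001, -0.001, -1.0]]
 shift units [-0.06 -0.02 -9.85]
 turn [-0.1  0.   0.2]
```

```bash
python3 -m creep '[[[0,0,0],[0,0,-0.3],1],[[0,0,0],[0,0,-0.65],1],[[0,0,0],[0,0,-1.05],1],[[0,0,0],[0,0,-1.5],1],[[0,0,0],[0,0,-1.95],1],[[0,0,0],[0,0,-2.4],1],[[0,0,0],[0,0,-2.85],1],[[0,0,0],[0,0,-3.3],1]]'; python3 -m creep '[[[0,0,0],[0,0,-0.45],1],[[0,0,0],[0,0,-0.9],1],[[0,0,1],[0,0,-1.35],1],[[0,0,3],[0,0,-1.8],1],[[0,0,6],[0,0,-2.25],1],[[0,0,10],[0,0,-2.7],1],[[0,0,15],[0,0,-3.1],1],[[0,0,20],[0,0,-3.5],1]]';python3 -c "
from h import *
p,d=r.read_camera('wrist');cv2.imwrite('pics/w2.png',p)
to([.37,-.235,.36],shov(-60))"
```

```text
clock: 4.82
position: [0.4558, 0.093, 0.1896]
ee_rot: [0.71, 0.704, 0.0, 0.0]
force: [1.2, 0.2, -1.4]
opening: 0.217
grip_force: 97.8
clock: 5.48
position: [0.4556, 0.0929, 0.3296]
ee_rot: [0.823, 0.568, 0.0, 0.0]
force: [-0.6, 1.3, -2.5]
opening: 0.215
grip_force: 97.8
t 5.53 pos [0.457  0.0933 0.3328] F [1.3 0.1 0.5] q [-0.72 -0.13  0.42  1.73  0.05  1.53 -0.68] open 0.22 grip 97.9
 R [[0.358, 0.934, 0.005], [0.934, -0.358, 0.002], [0.004, 0.004, -1.0]]
 shift units [-8.44  0.91 -0.71]
 turn [-1.00e-01 -4.00e-01  1.29e+02]
```

View pics/w2.png

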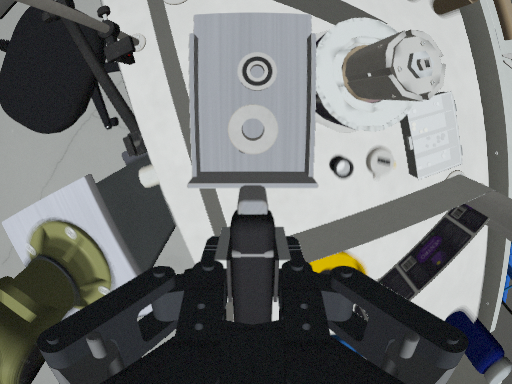

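The wrist view shows both parts still on the blade, the bearing at (258,70) and the collar at (253,128). I'll carry on across and turn.

```bash
python3 -m creep '[[[0,0,2],[-0.1,0,-0.1],1],[[0,0,5],[-0.3,0.03,-0.2],1],[[0,0,9],[-0.6,0.06,-0.3],1],[[0,0,14],[-1,0.1,-0.4],1],[[0,0,19],[-1.4,0.15,-0.5],1],[[0,0,24],[-1.8,0.19,-0.6],1],[[0,0,29],[-2.2,0.23,-0.6],1],[[0,0,34],[-2.6,0.28,-0.6],1]]';python3 -c "
from h import *
to([.37,-.235,.36],shov(-60))"
```

```text
clock: 6.2
position: [0.4294, -0.0091, 0.3522]
ee_rot: [0.953, 0.304, 0.0, -0.0]
force: [0.5, -0.6, -1.6]
opening: 0.213
grip_force: 97.8
t 6.2 pos [ 0.4294 -0.0091  0.3522] F [ 0.5 -0.6 -1.6] q [-0.59 -0.23  0.45  1.76  0.1   1.59 -1.1 ] open 0.21 grip 97.8
 R [[0.816, 0.578, 0.0], [0.578, -0.816, 0.0], [0.0, -0.0, -1.0]]
 shift units [-4.48  3.75 -0.2 ]
 turn [-0.  -0.  95.3]
```

```bash
python3 -m creep '[[[0,0,5],[-0.3,0.26,0],1],[[0,0,10],[-0.6,0.52,0],1],[[0,0,15],[-0.9,0.78,0],1],[[0,0,20],[-1.2,1.03,0],1],[[0,0,25],[-1.5,1.29,0],1],[[0,0,30],[-1.8,1.55,0],1],[[0,0,35],[-2.1,1.81,0],1],[[0,0,40],[-2.4,2.06,0],1]]';python3 -c "
from h import *
to([.37,-.235,.36],shov(-60))"
```

```text
clock: 6.87
position: [0.3989, -0.1319, 0.3518]
ee_rot: [0.999, -0.041, -0.0, -0.0]
force: [0.6, 0.2, -2.2]
opening: 0.219
grip_force: 97.8
t 6.87 pos [ 0.3989 -0.1319  0.3518] F [ 0.6  0.2 -2.2] q [-0.37 -0.27  0.51  1.78  0.13  1.6  -1.53] open 0.22 grip 97.8
 R [[0.997, -0.082, -0.0], [-0.082, -0.997, 0.0], [-0.0, -0.0, -1.0]]
 shift units [-0.51  2.63 -0.2 ]
 turn [-0.   0.  55.3]
```

```bash
python3 -m creep '[[[0,0,6],[-0.05,0.38,0],1],[[0,0,12],[-0.1,0.76,0],1],[[0,0,18],[-0.15,1.14,0],1],[[0,0,25],[-0.2,1.5,0.05],1],[[0,0,32],[-0.25,1.86,0.1],1],[[0,0,39],[-0.3,2.2,0.2],1],[[0,0,46],[-0.35,2.45,0.4],1],[[0,0,51],[-0.37,2.65,0.7],1]]';python3 -c "
from h import *
to([.375,-.2415,.1],shov(-60))"
```

```text
clock: 7.53
position: [0.376, -0.2368, 0.3244]
ee_rot: [0.884, -0.468, 0.001, -0.0]
force: [-0.4, 0.6, -2.8]
opening: 0.217
grip_force: 97.8
t 7.53 pos [ 0.376  -0.2368  0.3244] F [-0.4  0.6 -2.8] q [-0.17 -0.21  0.58  1.79  0.12  1.53 -2.16] open 0.22 grip 97.8
 R [[0.562, -0.827, 0.002], [-0.827, -0.562, -0.0], [0.001, -0.001, -1.0]]
 shift units [0.08 0.1  5.61]
 turn [-0.1 -0.1  4.2]
```

```bash
python3 -m creep '[[[0,0,0],[0,0.1,0.35],1],[[0,0,0],[0.02,0.2,0.75],1],[[0,0,0],[0.04,0.3,1.2],1],[[0,0,0],[0.06,0.35,1.65],1],[[0,0,0],[0.07,0.38,2.1],1],[[0,0,0],[0.07,0.41,2.55],1],[[0,0,0],[0.07,0.41,3],1],[[0,0,0],[0.07,0.41,3.4],1]]'; python3 -m creep '[[[0,0,0],[0,0,0.35],1],[[0,0,0],[0,0,0.65],1],[[0,0,0],[0,0,0.9],1],[[0,0,0],[0,0,1.1],1],[[0,0,0],[0,0,1.25],1],[[0,0,0],[0,0,1.4],1],[[0,0,0],[0,0,1.5],1],[[0,0,0],[0,0,1.55],1]]';python3 -c "
from h import *
p,d=r.read_camera('wrist');cv2.imwrite('pics/w3.png',p)
p,d=r.read_camera('top');cv2.imwrite('pics/t3.png',cv2.resize(p[160:256,256:416],(800,480)))
to([.364,-.2485,.073],shov(-56))"
```

```text
clock: 8.2
position: [0.3638, -0.2468, 0.1868]
ee_rot: [0.885, -0.465, -0.0, -0.0]
force: [0.6, -0.2, -2.5]
opening: 0.217
grip_force: 97.8
clock: 8.87
position: [0.3645, -0.247, 0.1257]
ee_rot: [0.885, -0.466, -0.0, -0.0]
force: [-0.0, -0.7, -2.1]
opening: 0.217
grip_force: 97.8
t 8.97 pos [ 0.3646 -0.247   0.126 ] F [-0.7  0.1 -1.1] q [-0.15 -0.08  0.67  2.1   0.06  1.11 -2.05] open 0.21 grip 97.8
 R [[0.566, -0.824, -0.0], [-0.824, -0.566, 0.0], [-0.0, 0.0, -1.0]]
 shift units [0.02 0.03 1.32]
 turn [0.  0.  0.5]
```

View pics/w3.png

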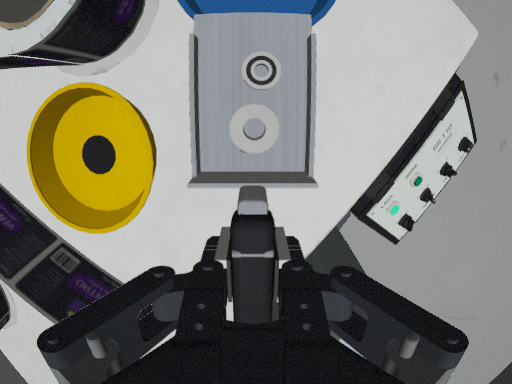

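The wrist view shows both parts on the blade at (260,70) and (253,128). The blue rim, spanning x 177 to 338, is centred ahead of the front edge. I'll lower gently.

```bash
python3 -m creep '[[[0,0,0],[0.02,0.03,0.15],1],[[0,0,0],[0.02,0.03,0.35],1],[[0,0,0],[0.02,0.03,0.6],1],[[0,0,0],[0.02,0.03,0.8],1],[[0,0,0],[0.02,0.03,0.95],1],[[0,0,0],[0.02,0.03,1.05],1],[[0,0,0],[0.02,0.03,1.1],1],[[0,0,0],[0.02,0.03,1.13],1]]';python3 -m creep '[[[0,0,0],[0,0,0],1],[[0,0,0],[0,0,0.03],1],[[0,0,0],[0,0,0.06],1],[[0,0,0],[0,0,0.09],1],[[0,0,0],[0,0,0.11],1],[[0,0,0],[0,0,0.13],1],[[0,0,0],[0,0,0.15],1],[[0,0,0],[0,0,0.15],1]]'; python3 -c "
from h import *
to([.364,-.2485,.073],shov(-56))"
```

```text
clock: 9.63
position: [0.364, -0.2484, 0.0805]
ee_rot: [0.885, -0.466, -0.0, 0.0]
force: [0.1, 0.4, -2.2]
opening: 0.213
grip_force: 97.8
clock: 10.3
position: [0.364, -0.2483, 0.0748]
ee_rot: [0.885, -0.466, -0.0, -0.0]
force: [0.2, 0.6, -2.0]
opening: 0.217
grip_force: 97.8
t 10.3 pos [ 0.364  -0.2483  0.0748] F [ 0.2  0.6 -2. ] q [-0.14  0.01  0.69  2.15 -0.    0.99 -1.99] open 0.22 grip 97.8
 R [[0.566, -0.824, -0.0], [-0.824, -0.566, 0.0], [-0.0, 0.0, -1.0]]
 shift units [0.   0.   0.04]
 turn [0.  0.  0.5]
```

```bash
python3 -m creep '[[[0,0,0],[0,0,0.03],1],[[0,0,0],[0,0,0.06],1],[[0,0,0],[0,0,0.08],1],[[0,0,0],[0,0,0.1],1],[[0,0,0],[0,0,0.12],1],[[0,0,0],[0,0,0.14],1],[[0,0,0],[0,0,0.15],1],[[0,0,0],[0,0,0.15],1]]'; python3 -c "
from h import *
to([.364,-.2485,.073],shov(-56));print(r.state()['torque'])"
```

```text
clock: 10.97
position: [0.3654, -0.249, 0.0702]
ee_rot: [0.885, -0.466, 0.001, -0.0]
force: [-4.0, 2.9, 9.4]
opening: 0.215
grip_force: 99.6
t 10.97 pos [ 0.3654 -0.249   0.0702] F [-4.   2.9  9.4] q [-0.14  0.02  0.69  2.15 -0.01  0.97 -1.98] open 0.21 grip 99.6
 R [[0.566, -0.824, 0.002], [-0.824, -0.566, -0.001], [0.002, -0.002, -1.0]]
 shift units [-0.03  0.02 -0.07]
 turn [-0.1 -0.1  0.5]
[-0.3424481   0.14192786 -0.16408866]
```

```bash
python3 -m creep '[[[0,0,0],[0,0,-0.02],1],[[0,0,0],[0,0,-0.04],1],[[0,0,0],[0,0,-0.04],1],[[0,0,0],[0,0,-0.04],1],[[0,0,0],[0,0,-0.04],1],[[0,0,0],[0,0,-0.04],1],[[0,0,0],[0,0,-0.04],1],[[0,0,0],[0,0,-0.04],1]]'; python3 -c "
from h import *
c=r.calibration('wrist')
p,d=r.read_camera('wrist');cv2.imwrite('pics/w4.png',p)
# fisheye cloud
f=192/np.tan(np.radians(c['vertical_fov']/2));v,u=np.mgrid[:384,:512]
x=u-c['cx'];y=v-c['cy'];q=np.hypot(x,y)+1e-9;t=np.tan(q/f)
X=np.stack([x/q*t*d,y/q*t*d,d],-1);W=(X-c['t'])@c['R']
D=np.array([.47,-.406]);h=np.array([.566,-.824])
for (uu,vv) in [(215,30),(215,100),(215,160),(290,30),(290,160),(252,14),(252,30),(252,98)]:
    w=W[vv,uu];print(uu,vv,w.round(4),'along',((w[:2]-D)@h).round(4))
to([.364,-.2485,.073],shov(-56));print(r.state()['torque'])"
```

```text
clock: 11.63
position: [0.3648, -0.2489, 0.0709]
ee_rot: [0.885, -0.466, 0.001, 0.0]
force: [2.2, -2.4, 4.6]
opening: 0.216
grip_force: 98.7
215 30 [ 0.4484 -0.332   0.039 ] along -0.0732
215 100 [ 0.4247 -0.2973  0.038 ] along -0.1152
215 160 [ 0.4049 -0.2671  0.0375] along -0.1513
290 30 [ 0.4127 -0.3569  0.038 ] along -0.0729
290 160 [ 0.3676 -0.2929  0.0379] along -0.1512
252 14 [ 0.4362 -0.3522  0.0387] along -0.0635
252 30 [ 0.4305 -0.3439  0.0386] along -0.0736
252 98 [ 0.4074 -0.3103  0.0377] along -0.1143
t 11.68 pos [ 0.3647 -0.2488  0.0709] F [ 2.5 -1.5  3.4] q [-0.14  0.01  0.69  2.15 -0.01  0.98 -1.98] open 0.22 grip 98.8
 R [[0.566, -0.824, 0.001], [-0.824, -0.566, -0.001], [0.001, -0.001, -1.0]]
 shift units [-0.02  0.01 -0.05]
 turn [-0.  -0.1  0.5]
[-1.02115855 -0.77349273  0.0620734 ]
```

View pics/w4.png

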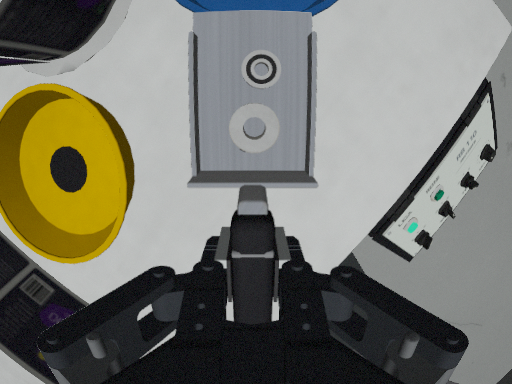

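The wrist view shows both parts still on the blade at (260,68) and (253,128), with the blade level and its edge about 62 mm from the dish centre. There is a press force of several newtons, so I'll work out the tipping arc about the rim.

```bash
python3 -c "
import numpy as np
x,z=.121/.04,.035/.04
for t in [2,4,6,8,10,12,14,16,20,24,28,32,36,40]:
  a=np.radians(t);print(t,round(x*(1-np.cos(a))+z*np.sin(a),2),round(z*(1-np.cos(a))-x*np.sin(a),2))"
```

```text
2 0.03 -0.11
4 0.07 -0.21
6 0.11 -0.31
8 0.15 -0.41
10 0.2 -0.51
12 0.25 -0.61
14 0.3 -0.71
16 0.36 -0.8
20 0.48 -0.98
24 0.62 -1.15
28 0.76 -1.32
32 0.92 -1.47
36 1.09 -1.61
40 1.27 -1.74
```

```bash
python3 -m creep '[[[0,-1,0],[0.015,0,-0.05],1],[[0,-2,0],[0.03,0,-0.11],1],[[0,-3,0],[0.05,0,-0.16],1],[[0,-4,0],[0.07,0,-0.21],1],[[0,-5,0],[0.09,0,-0.26],1],[[0,-6,0],[0.11,0,-0.31],1],[[0,-7,0],[0.13,0,-0.36],1],[[0,-8,0],[0.15,0,-0.41],1]]'; python3 -c "
from h import *
to([.364,-.2485,.073],shov(-56,8));print(r.state()['torque'])"
```

```text
clock: 12.35
position: [0.3675, -0.253, 0.0876]
ee_rot: [0.883, -0.465, -0.063, -0.033]
force: [-1.2, 1.3, 9.6]
opening: 0.214
grip_force: 99.5
t 12.35 pos [ 0.3675 -0.253   0.0876] F [-1.2  1.3  9.6] q [-0.09  0.14  0.72  2.02 -0.15  1.15 -1.83] open 0.21 grip 99.5
 R [[0.561, -0.824, -0.08], [-0.816, -0.566, 0.117], [-0.142, -0.001, -0.99]]
 shift units [-0.09  0.01  0.38]
 turn [0.  0.2 0.5]
[-0.76721497 -0.2932219  -0.03163012]
```

```bash
python3 -m creep '[[[0,-1.5,0],[0.025,0,-0.09],1],[[0,-3,0],[0.05,0,-0.17],1],[[0,-4.5,0],[0.08,0,-0.25],1],[[0,-6,0],[0.11,0,-0.33],1],[[0,-7.5,0],[0.14,0,-0.4],1],[[0,-9,0],[0.175,0,-0.48],1],[[0,-10.5,0],[0.21,0,-0.55],1],[[0,-12,0],[0.25,0,-0.63],1]]'; python3 -c "
from h import *
p,d=r.read_camera('wrist');cv2.imwrite('pics/w5.png',p)
to([.364,-.2485,.073],shov(-56,20));print(r.state()['torque'])"
```

```text
clock: 13.02
position: [0.3752, -0.2639, 0.1119]
ee_rot: [0.871, -0.459, -0.155, -0.082]
force: [-0.6, 0.8, 13.2]
opening: 0.213
grip_force: 99.8
t 13.07 pos [ 0.3756 -0.2646  0.1121] F [-0.5  2.7 12.1] q [ 0.03  0.34  0.72  1.82 -0.29  1.43 -1.68] open 0.21 grip 99.7
 R [[0.531, -0.825, -0.195], [-0.773, -0.566, 0.286], [-0.346, -0.001, -0.938]]
 shift units [-0.13  0.01  1.09]
 turn [0.1 0.2 0.4]
[-0.22729263 -0.26361985 -0.02642361]
```

View pics/w5.png

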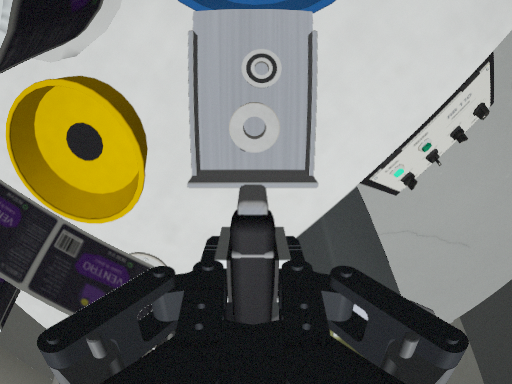

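At 20° of tilt the parts have not slid yet, with the bearing at (260,67) and the collar at (253,128). I'll keep tipping and ease the press slightly.

```bash
python3 -m creep '[[[0,-1.5,0],[0.025,0,-0.11],1],[[0,-3,0],[0.05,0,-0.2],1],[[0,-4.5,0],[0.08,0,-0.28],1],[[0,-6,0],[0.11,0,-0.36],1],[[0,-7.5,0],[0.14,0,-0.43],1],[[0,-9,0],[0.175,0,-0.51],1],[[0,-10.5,0],[0.21,0,-0.59],1],[[0,-12,0],[0.25,0,-0.66],1]]'; python3 -c "
from h import *
p,d=r.read_camera('wrist');cv2.imwrite('pics/w6.png',p[:200,150:360])
to([.364,-.2485,.073],shov(-56,32));print(r.state()['torque'])"
```

```text
clock: 13.73
position: [0.3855, -0.279, 0.1334]
ee_rot: [0.85, -0.447, -0.245, -0.13]
force: [-0.1, -0.8, 11.0]
opening: 0.217
grip_force: 99.4
t 13.78 pos [ 0.3856 -0.2792  0.1335] F [ 0.4  1.3 13.3] q [ 0.17  0.53  0.69  1.61 -0.38  1.69 -1.59] open 0.21 grip 99.8
 R [[0.478, -0.825, -0.302], [-0.696, -0.566, 0.442], [-0.535, -0.001, -0.845]]
 shift units [0.02 0.01 1.78]
 turn [0.2 0.4 0.4]
[-0.07728558 -0.16769359 -0.05122714]
```

View pics/w6.png

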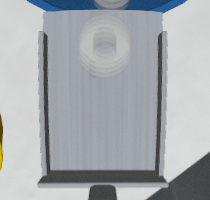

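The parts are sliding: the bearing is at the edge, crop (110,3), and the collar at (105,45). I'll tip a little more and hold.

```bash
python3 -m creep '[[[0,-1.5,0],[0.025,0,-0.08],1],[[0,-3,0],[0.05,0,-0.16],1],[[0,-4.5,0],[0.08,0,-0.24],1],[[0,-6,0],[0.11,0,-0.32],1],[[0,-6,0],[0.11,0,-0.32],1],[[0,-6,0],[0.11,0,-0.32],1],[[0,-6,0],[0.11,0,-0.32],1],[[0,-6,0],[0.11,0,-0.32],1]]'; python3 -c "
from h import *
p,d=r.read_camera('wrist');q,d=r.read_camera('top')
im=np.hstack([cv2.resize(p[:200,130:380],(400,320)),cv2.resize(q[170:234,313:393],(400,320))]);cv2.imwrite('pics/w7.png',im)
to([.364,-.2485,.073],shov(-56,38));print(r.state()['torque'])"
```

```text
clock: 14.45
position: [0.3909, -0.287, 0.1427]
ee_rot: [0.836, -0.44, -0.29, -0.154]
force: [0.0, 1.0, 13.0]
opening: 0.214
grip_force: 99.7
t 14.55 pos [ 0.3909 -0.2869  0.1427] F [-0.5  0.4 13.4] q [ 0.23  0.62  0.67  1.51 -0.4   1.82 -1.57] open 0.22 grip 99.7
 R [[0.445, -0.825, -0.349], [-0.646, -0.566, 0.512], [-0.62, -0.002, -0.785]]
 shift units [0.16 0.02 2.09]
 turn [0.2 0.3 0.4]
[ 0.25996099  0.14722652 -0.06695395]
```

View pics/w7.png

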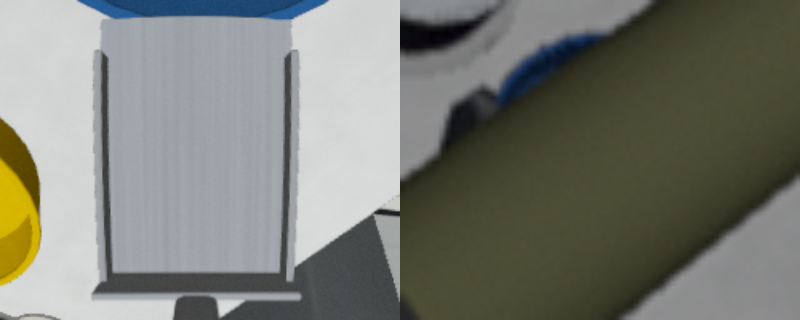

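The blade is empty. I'll hold the press another 0.7 s and then check the dish numerically with the side camera.

```bash
python3 -m creep '[[[0,0,0],[0,0,0],1],[[0,0,0],[0,0,0],1],[[0,0,0],[0,0,0],1],[[0,0,0],[0,0,0],1],[[0,0,0],[0,0,0],1],[[0,0,0],[0,0,0],1],[[0,0,0],[0,0,0],1],[[0,0,0],[0,0,0],1]]'; python3 -c "
from h import *
p,d=r.read_camera('side');W=cloud('side',p,d)
rr=np.hypot(W[...,0]-.47,W[...,1]+.406);sat=p.max(-1).astype(int)-p.min(-1)
m=(rr<.064)&(W[...,2]<.034)&(sat<40)
S=np.load('side.npz');W0=cloud('side',0,S['d']);sat0=S['p'].max(-1).astype(int)-S['p'].min(-1)
m0=(np.hypot(W0[...,0]-.47,W0[...,1]+.406)<.064)&(sat0<40)
for n,A,M in(('now',W,m),('before',W0,m0)):
  k,l,st,ce=cv2.connectedComponentsWithStats(M.astype(np.uint8))
  for i in range(1,k):
    if st[i,4]>5:print(n,st[i],np.median(A[l==i],0).round(3),A[l==i][:,2].max().round(3))
to([.364,-.2485,.073],shov(-56,0))"
```

```text
clock: 15.22
position: [0.3909, -0.2869, 0.1427]
ee_rot: [0.836, -0.44, -0.29, -0.154]
force: [-0.1, 0.9, 12.7]
opening: 0.214
grip_force: 99.7
now [249 140  13   7  64] [ 0.468 -0.394  0.011] 0.031
now [236 145  37  12 135] [ 0.473 -0.352  0.008] 0.027
before [249 140  11   7  61] [ 0.469 -0.406  0.007] 0.013
before [236 145  37  11 131] [ 0.479 -0.351  0.006] 0.028
t 15.27 pos [ 0.3909 -0.2869  0.1427] F [-0.7  0.2 13.1] q [ 0.23  0.62  0.67  1.51 -0.4   1.82 -1.57] open 0.22 grip 99.7
 R [[0.445, -0.825, -0.349], [-0.646, -0.566, 0.512], [-0.62, -0.002, -0.785]]
 shift units [0.16 0.01 2.09]
 turn [ 0.  38.3  0.5]
```

```bash
python3 -c "
from h import *
p,d=r.read_camera('side');W=cloud('side',p,d)
S=np.load('side.npz');W0=cloud('side',0,S['d'])
print('dz mm (now) where changed >4mm');Z=((S['d']-d)*1000)
for v in range(124,156):print(v,' '.join('%3d'%min(max(Z[v,u],-99),999) if abs(Z[v,u])>4 else '  .' for u in range(232,280,1)))
"
```

```text
dz mm (now) where changed >4mm
124  -6   .   5   .   .  -5   4  -6   .  -7   .   .  -4   4  -6 -10 999   .   6   .   .  11  -8   .   .   .   .   7   .   .  -9   .   9  -7   .   .   .  -4   4   7   6 283 280 285 280 277 286 286
125  -5   .   4   .  -9   .  -5   .   .  -8   8   9   .   .   .   .  11   .   .   4  -6   .  -6   .   .   .   4 -11   5   .   7   .  -6  -9  -5  11  -6   .   .   8   4 273 275 268 268 276 276 274
126 -10   .   9   .   9   5 -12  -4   .   .   .   .   8  -8   5   .   .   .   5   .   .   .  -8   .   9  -9   .   7  -8   .   8   5  -6   4  -8   .   4   .   6   .  11 269 267 278 273 269 273 278
127   9  -7   .   5   .   . -11   . -11   5  -4   .   .   9   .  -6   .   .   .  -7  -4   .   .   .   . -11   .   .   5  -5   .  -4   .   .  13   .   .  -5   .  -5  -4   . 254 273 263 259 259 273
128  -5   .   .   5   .   6   6   .   5   .   .   8  -5   .  -7   .   .   .   .   .   .   .  -5   .   . -10   . -11   .   .  -6   9  -4  -4   .   .   .  -7   .   .   .  -8 253 252 256 262 247 258
129   5  -6   4  -6   4   .   .   4  -5   5   .  -7  -5   6   5   .   .   .   .   7  -5  
[... 4502 characters left out ...]
   .   .   .   .   .   7   4   .   9   .   . -12   .  -8   4   .  -7   . -13   .  -9   .   4   .   7  -6   4   .
153   5   .   .   6   .   .   .   .   5   .  10   4   .   .   .   .   6   .   .   .   .   8  -8  11   7   .   .   4   .   .  -5   7   .   .  -5  -8   .   .   5   . -99   .   .   . -10  -5  -4   5
154  -4  11   .  -4   .   8   4   .  11   .  10   .   .  -6   .  -6   4   .   .   .   .   .   .   . 999   .  -8   .  -6   .   .   .   .   .   .   .   .  16   .   .   .   .   .   .   .   5  -6   .
155   .   .   .  -5   .   .  -8   .  -4   9   .   .   .   6   .   4   .   .   . -99  -7   9   .   .   4   6   .   5   .   8  -4  -6   .   .  10   .   6   .   .  -4   4   .   .   6   .  -7  -8   5
```

```bash
python3 -c "
from h import *
p,d=r.read_camera('side');W=cloud('side',p,d)
for v in range(140,149):print(v,[tuple((W[v,u]*1000).astype(int).tolist()) for u in (254,256,257,259)],p[v,257].tolist())
"
```

```text
140 [(467, -419, 8), (460, -419, 8), (457, -419, 8), (450, -421, 5)] [67, 45, 34]
141 [(468, -411, 10), (463, -383, 30), (459, -383, 29), (453, -383, 29)] [162, 163, 165]
142 [(468, -412, 5), (463, -380, 28), (459, -385, 25), (453, -380, 27)] [181, 183, 185]
143 [(469, -401, 9), (463, -383, 21), (460, -384, 21), (457, -326, 63)] [125, 128, 130]
144 [(470, -378, 22), (464, -373, 25), (460, -378, 21), (457, -327, 59)] [96, 98, 100]
145 [(471, -367, 26), (463, -378, 17), (460, -377, 18), (457, -326, 55)] [126, 129, 133]
146 [(470, -378, 13), (464, -369, 20), (461, -368, 20), (457, -332, 47)] [181, 184, 186]
147 [(472, -341, 38), (466, -338, 39), (463, -337, 40), (457, -330, 45)] [162, 128, 111]
148 [(472, -341, 33), (466, -336, 37), (463, -331, 40), (456, -342, 32)] [74, 54, 41]
```

The collar lies tilted in the dish at about (0.46,-0.38), 27 mm from its centre and below the rim. I'll lift off and level the shovel.

```bash
python3 -m creep '[[[0,0,0],[-0.12,0,-0.16],1],[[0,0,0],[-0.31,0,-0.39],1],[[0,0,0],[-0.62,0,-0.78],1],[[0,0,0],[-0.93,0,-1.18],1],[[0,5,0],[-1.2,0,-1.5],1],[[0,11,0],[-1.2,0,-1.5],1],[[0,17,0],[-1.2,0,-1.5],1],[[0,23,0],[-1.2,0,-1.5],1]]'; python3 -m creep '[[[0,5,0],[0,0,0],1],[[0,10,0],[0,0,0],1],[[0,15,0],[0,0,0],1],[[0,15.3,0],[0,0,0],1],[[0,15.3,0],[0,0,0],1],[[0,15.3,0],[0,0,0],1],[[0,15.3,0],[0,0,0],1],[[0,15.3,0],[0,0,0],1]]'; python3 -c "
from h import *
to([.375,-.21,.12],shov(-75,0))
p,d=r.read_camera('side');W=cloud('side',p,d)
S=np.load('side.npz');W0=cloud('side',0,S['d'])
for v in range(130,152):print(v,' '.join('%4d'%(W[v,u,2]*1000) if (p[v,u].max().astype(int)-p[v,u].min()<30 and np.hypot(W[v,u,0]-.47,W[v,u,1]+.406)<.075) else '   .' for u in range(236,276)))
"
```

```text
clock: 16.03
position: [0.3905, -0.2873, 0.2172]
ee_rot: [0.877, -0.462, -0.115, -0.06]
force: [-0.4, -0.8, -0.6]
opening: 0.219
grip_force: 97.9
clock: 16.7
position: [0.3908, -0.2884, 0.2168]
ee_rot: [0.885, -0.466, 0.001, 0.002]
force: [-0.1, -0.5, -1.1]
opening: 0.217
grip_force: 98.1
t 16.7 pos [ 0.3908 -0.2884  0.2168] F [-0.1 -0.5 -1.1] q [-0.14 -0.06  0.7   1.89  0.04  1.29 -1.99] open 0.22 grip 98.1
 R [[0.565, -0.825, 0.0], [-0.825, -0.565, -0.004], [0.004, 0.002, -1.0]]
 shift units [-1.85 -0.79  2.41]
 turn [ 0.1 -0.2 19.4]
130    .    .    .    .    .    .    .    .    .    .    .    .    .    .    .    .    .    .    .    .    .    .    .    .    .    .    .    .    .    .    .    .    .    .    .    .    .    .    .    .
131    .    .    .    .    .    .    .    .    .    .    .    .    .    .    .    .    .    .    .    .    .    .    .    .    .    .    .    .    .    .    .    .    .    .    .    .    .    .    .    .
132    .    .    .    .    .    .    .    .    .    .    .    .    .    .    .    .    .    .    .    .    .    .    .    .    .    .    .    .    .  
[... 3229 characters left out ...]
  .    .    .    .    .    .    .    .    .    .    .    .    .    5    1    0    3    .
149    3    1    4   13    .    .    .    .    .    .    .    .    .    .    .    .    .    .    .    .    .    .    .    .    .    .    .    .    .    .    .    .    .    .    4    3    2    1    0    .
150    1    1    1    4   14    .    .    .    .    .    .    .    .    .    .    .    .    .    .    .    .    .    .    .    .    .    .    .    .    .    .    .    .    0    2    0    5    3    .    .
151   -1    6    3    4    6    5    .    .    .    .    .    .    .    .    .    .    .    .    .    .    .    .    .    .    .    .    .    .    .    .    .    6    3    2    4    4   -1    .    .    .
```

```bash
python3 -m creep '[[[0,0,2],[-0.2,-0.1,0.1],1],[[0,0,5],[-0.5,-0.25,0.4],1],[[0,0,8],[-0.9,-0.4,0.8],1],[[0,0,12],[-1.3,-0.6,1.3],1],[[0,0,16],[-1.6,-0.7,1.8],1],[[0,0,19],[-1.8,-0.77,2.2],1],[[0,0,19.4],[-1.85,-0.79,2.4],1],[[0,0,19.4],[-1.85,-0.79,2.4],1]]'; python3 -c "
from h import *
to([.375,-.21,.039],shov(-75,0))
c=r.calibration('wrist');p,d=r.read_camera('wrist')
f=192/np.tan(np.radians(c['vertical_fov']/2));v,u=np.mgrid[:384,:512]
x=u-c['cx'];y=v-c['cy'];q=np.hypot(x,y)+1e-9;t=np.tan(q/f)
X=np.stack([x/q*t*d,y/q*t*d,d],-1);W=(X-c['t'])@c['R'];W[d<=0]=np.nan
rr=np.hypot(W[...,0]-.47,W[...,1]+.406);print('dish px',(rr<.07).sum())
m=(rr<.064)&((p.max(-1).astype(int)-p.min(-1))<40)
k,l,st,ce=cv2.connectedComponentsWithStats(m.astype(np.uint8))
for i in range(1,k):
  if st[i,4]>15:A=W[l==i];print(st[i],np.median(A,0).round(3),A.min(0).round(3),A.max(0).round(3))
b=(abs(rr-.05)>-1)&(W[...,2]>.07)
A=W[20:160,200:300].reshape(-1,3);pl=np.linalg.lstsq(np.c_[A[:,:2],np.ones(len(A))],A[:,2],rcond=None)[0];print('blade plane slope deg',np.degrees(pl[:2]))
"
```

```text
clock: 17.42
position: [0.374, -0.2086, 0.119]
ee_rot: [0.794, -0.608, 0.0, 0.002]
force: [-0.1, 0.7, -1.1]
opening: 0.212
grip_force: 98.0
t 17.42 pos [ 0.374  -0.2086  0.119 ] F [-0.1  0.7 -1.1] q [-0.17 -0.1   0.59  2.13  0.07  1.09 -2.49] open 0.21 grip 98.0
 R [[0.261, -0.965, -0.002], [-0.965, -0.261, -0.004], [0.003, 0.002, -1.0]]
 shift units [ 0.03 -0.02  2.  ]
 turn [ 0.1 -0.2  0.1]
dish px 1356
[216   0  36  13  99] [ 0.43  -0.358 -0.   ] [ 0.418 -0.369 -0.002] [ 0.444 -0.349  0.009]
[173  11  21   5  37] [ 0.472 -0.343 -0.   ] [ 0.463 -0.344 -0.002] [ 0.483 -0.342  0.007]
 ** On entry to DLASCL parameter number  4 had an illegal value
 ** On entry to DLASCL parameter number  4 had an illegal valueTraceback (most recent call last):
  File "<string>", line 14, in <module>
    A=W[20:160,200:300].reshape(-1,3);pl=np.linalg.lstsq(np.c_[A[:,:2],np.ones(len(A))],A[:,2],rcond=None)[0];print('blade plane slope deg',np.degrees(pl[:2]))
                                         ~~~~~~~~~~~~~~~^^^^^^^^^^^^^^^^^^^^^^^^^^^^^^^^^^^^^^^^^^^^^^^^^^
    x, resids, rank, s = _umath_linalg.lstsq(a, b, rcond,
                         ~~~~~~~~~~~~~~~~~~~^^^^^^^^^^^^^
                                             signature=signature)
                                             ^^^^^^^^^^^^^^^^^^^^
    raise LinAlgError("SVD did not converge in Linear Least Squares")
numpy.linalg.LinAlgError: SVD did not converge in Linear Least Squares
```

```bash
python3 -m creep '[[[0,0,0],[0,0,0.2],1],[[0,0,0],[0,0,0.5],1],[[0,0,0],[0,0,0.9],1],[[0,0,0],[0,0,1.25],1],[[0,0,0],[0,0,1.55],1],[[0,0,0],[0,0,1.75],1],[[0,0,0],[0,0,1.87],1],[[0,0,0],[0,0,1.92],1]]'; python3 -m creep '[[[0,0,0],[0,0,0.03],1],[[0,0,0],[0,0,0.06],1],[[0,0,0],[0,0,0.08],1],[[0,0,0],[0,0,0.1],1],[[0,0,0],[0,0,0.11],1],[[0,0,0],[0,0,0.12],1],[[0,0,0],[0,0,0.12],1],[[0,0,0],[0,0,0.12],1]]' 40; python3 -c "
from h import *
to([.375,-.21,.0366],shov(-75,0))
c=r.calibration('wrist');p,d=r.read_camera('wrist')
f=192/np.tan(np.radians(c['vertical_fov']/2));v,u=np.mgrid[:384,:512]
x=u-c['cx'];y=v-c['cy'];q=np.hypot(x,y)+1e-9;t=np.tan(q/f)
X=np.stack([x/q*t*d,y/q*t*d,d],-1);W=(X-c['t'])@c['R']
for vv in(20,60,100,150):print((W[vv,250]*1000).round(0),(W[vv,215]*1000).round(0),(W[vv,290]*1000).round(0))
"
```

```text
clock: 18.13
position: [0.3758, -0.2099, 0.0438]
ee_rot: [0.794, -0.608, 0.003, 0.001]
force: [-0.2, 0.9, -2.3]
opening: 0.22
grip_force: 98.0
clock: 18.8
position: [0.3757, -0.2094, 0.0393]
ee_rot: [0.794, -0.608, 0.003, 0.001]
force: [0.4, 1.0, -2.5]
opening: 0.215
grip_force: 98.0
t 18.8 pos [ 0.3757 -0.2094  0.0393] F [ 0.4  1.  -2.5] q [-0.16  0.04  0.62  2.2  -0.03  0.9  -2.4 ] open 0.21 grip 98.0
 R [[0.26, -0.966, 0.003], [-0.966, -0.26, -0.004], [0.005, -0.002, -1.0]]
 shift units [0.01 0.02 0.07]
 turn [-0.1 -0.3  0.1]
[ 409. -327.    5.] [ 429. -322.    8.] [ 386. -334.    5.]
[ 402. -303.    5.] [ 422. -298.    6.] [ 380. -310.    6.]
[ 396. -280.    5.] [ 416. -275.    5.] [ 374. -287.    6.]
[ 388. -251.    5.] [ 409. -246.    4.] [ 365. -258.    6.]
```

```bash
python3 -m creep '[[[0,0,0],[0,0,0.03],1],[[0,0,0],[0,0,0.05],1],[[0,0,0],[0,0,0.05],0.55],[[0,0,0],[0,0,0.05],0.4],[[0,0,0],[0,0,0.05],0.2],[[0,0,0],[0,0,0.05],0],[[0,0,0],[0,0,0.05],0],[[0,0,0],[0,0,0.05],0]]'; python3 -m creep '[[[0,0,0],[0,0,0],0],[[0,0,0],[0,0,-0.1],0],[[0,0,0],[0,0,-0.4],0],[[0,0,0],[0,0,-0.9],0],[[0,0,0],[0,0,-1.5],0],[[0,0,0],[0,0,-2.2],0],[[0,0,0],[0,0,-3],0],[[0,0,0],[0,0,-3.8],0]]';  python3 -m creep '[[[0,0,0],[0,0,-0.7],0],[[0,0,0],[0,0,-1.3],0],[[0,0,0],[0,0,-1.8],0],[[0,0,0],[0,0,-2],0],[[0,0,-5],[0,0,-2],0],[[0,0,-10],[0,0,-2],0],[[0,0,-15],[0,0,-2],0],[[0,0,-20],[0,0,-2],0]]'
cat > chk.py <<'E'
from h import *
to([.375,-.21,.0366],shov(-75,0))
c=r.calibration('wrist');p,d=r.read_camera('wrist')
f=192/np.tan(np.radians(c['vertical_fov']/2));v,u=np.mgrid[:384,:512]
x=u-c['cx'];y=v-c['cy'];q=np.hypot(x,y)+1e-9;t=np.tan(q/f)
X=np.stack([x/q*t*d,y/q*t*d,d],-1);W=(X-c['t'])@c['R'];W[d<=0]=np.nan
rr=np.hypot(W[...,0]-.47,W[...,1]+.406);print('dish px',(rr<.07).sum())
sat=p.max(-1).astype(int)-p.min(-1)
m=(rr<.06)&(sat<45)&(W[...,2]<.05)
k,l,st,ce=cv2.connectedComponentsWithStats(m.astype(np.uint8))
for i in range(1,k):
  if st[i,4]>15:A=W[l==i];print(st[i],'med',np.median(A,0).round(3),A.min(0).round(3),A.max(0).round(3),'brightness',p[l==i].mean().round())
S=(np.hypot(W[...,0]-.4,W[...,1]+.29)<.02);print('blade z',np.nanmedian(W[S][:,2]),S.sum())
S=(np.hypot(W[...,0]-.375,W[...,1]+.21)<.1)&(W[...,2]>.05)&(W[...,2]<.08);A=W[S];print('handle',S.sum(),np.percentile(A,[5,50,95],axis=0).round(3).tolist() if S.any() else '')
E
python3 chk.py
```

```text
clock: 19.52
position: [0.3758, -0.2095, 0.0374]
ee_rot: [0.794, -0.608, 0.003, 0.001]
force: [-0.5, -0.5, -0.4]
opening: 0.5
grip_force: 0.0
clock: 20.18
position: [0.3746, -0.2087, 0.1908]
ee_rot: [0.794, -0.608, 0.002, 0.001]
force: [1.3, 0.5, -1.4]
opening: 0.5
grip_force: 0.0
clock: 20.85
position: [0.3745, -0.2084, 0.2686]
ee_rot: [0.888, -0.459, 0.002, 0.001]
force: [0.0, 0.2, 0.4]
opening: 0.5
grip_force: 0.0
t 20.85 pos [ 0.3745 -0.2084  0.2686] F [0.  0.2 0.4] q [-0.22 -0.24  0.57  1.92  0.13  1.42 -2.21] open 0.5 grip 0.0
 R [[0.578, -0.816, 0.002], [-0.816, -0.578, -0.004], [0.004, 0.001, -1.0]]
 shift units [0.01 0.01 5.8 ]
 turn [-0.  -0.3 20.3]
dish px 4101
[261   0  29  31 662] med [ 0.463 -0.384  0.011] [ 0.445 -0.416  0.002] [ 0.487 -0.362  0.03 ] brightness 125.0
blade z 0.0026473226439077723 670
handle 1338 [[0.355, -0.232, 0.056], [0.371, -0.19, 0.064], [0.385, -0.144, 0.066]]
```

```bash
python3 -m creep '[[[0,0,0],[0.3,0,-0.2],0],[[0,0,0],[0.7,0,-0.5],0],[[0,0,0],[1.2,0,-0.8],0],[[0,0,0],[1.7,0,-1],0],[[0,0,0],[2.1,0,-1],0],[[0,0,0],[2.4,0,-1],0],[[0,0,0],[2.5,0,-1],0],[[0,0,0],[2.5,0,-1],0]]'
cat >> chk.py <<'E'
v0,u0=[int(a.min()) for a in np.nonzero(rr<.066)];v1,u1=[int(a.max()) for a in np.nonzero(rr<.066)]
print(v0,v1,u0,u1)
g=p.mean(-1)
for vv in range(v0,v1+1,2):print(' '.join(('%3d'%(W[vv,uu,2]*1000) if sat[vv,uu]<45 and rr[vv,uu]<.066 else '  .') for uu in range(u0,u1+1,2)))
print('BRIGHT')
for vv in range(v0,v1+1,2):print(' '.join(('%3d'%g[vv,uu] if sat[vv,uu]<45 and rr[vv,uu]<.066 else '  .') for uu in range(u0,u1+1,2)))
E
python3 chk.py
```

```text
clock: 21.57
position: [0.4321, -0.2905, 0.3089]
ee_rot: [0.887, -0.462, 0.001, 0.002]
force: [0.3, 0.4, 1.1]
opening: 0.498
grip_force: 0.0
t 21.57 pos [ 0.4321 -0.2905  0.3089] F [0.3 0.4 1.1] q [-0.18 -0.01  0.72  1.67  0.01  1.47 -1.99] open 0.5 grip 0.0
 R [[0.573, -0.82, 0.001], [-0.82, -0.573, -0.005], [0.004, 0.002, -1.0]]
 shift units [-2.5  0.   6.8]
 turn [ 0.1 -0.3 19.9]
dish px 7688
[262  61  27  43 834] med [ 0.465 -0.396  0.006] [ 0.443 -0.424  0.001] [ 0.489 -0.362  0.028] brightness 96.0
blade z 0.3223513241039534 1152
handle 940 [[0.355, -0.234, 0.055], [0.372, -0.192, 0.064], [0.387, -0.144, 0.066]]
26 118 230 325
  .   .   .   .   .   .   .   .   .   .   .   .   .   .   .   .   .   .   .   .   .   .   .   .   .   .   .   .   .   .   .   .   .   .   .   .   .   .   .   .   .   .   .   .   .   .   .   .
  .   .   .   .   .   .   .   .   .   .   .   .   .   .   .   .   .   .   .   .   .   .   .   .   .   .   .   .   .   .   .   .   .   .   .   .   .   .   .   .   .   .   .   .   .   .   .   .
  .   .   .   .   .   .   .   .   .   .   .   .   .   .   .   .   .   .   .
[... 16895 characters left out ...]
   .   .   .   .   .   .   .   .   .   .   .   .   .   .   .   .   .   .   .   .   .   .   .   .   .   .   .   .   .   .   .
  .   .   .   .   .   .   .   .   .   .   .   .   .   .   .   .   .   .   .   .   .   .   .   .   .   .   .   .   .   .   .   .   .   .   .   .   .   .   .   .   .   .   .   .   .   .   .   .
  .   .   .   .   .   .   .   .   .   .   .   .   .   .   .   .   .   .   .   .   .   .   .   .   .   .   .   .   .   .   .   .   .   .   .   .   .   .   .   .   .   .   .   .   .   .   .   .
  .   .   .   .   .   .   .   .   .   .   .   .   .   .   .   .   .   .   .   .   .   .   .   .   .   .   .   .   .   .   .   .   .   .   .   .   .   .   .   .   .   .   .   .   .   .   .   .
```

The readings show the bearing flat on the dish floor, the collar resting on it near the centre, and the shovel flat on the table. The robot is clear of everything, so I'll hand in.

```bash
python3 -c "
from bench import r
print(r.sign_off())"
```

```text
the job is handed in; nothing more can be done
None
```

The job is handed in at about 22 s: both parts are in the blue dish, with the collar resting tilted on the bearing, and the empty shovel stands flat on the table, released; the hand-in reported no verdict.

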